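# Seat the filter funnel in the flask's rubber collar

## Task

Take the deep, narrow filter funnel out of the wooden stand, put its stem into the grey rubber collar of the filter flask and press the funnel down lightly, so that the collar creeps into the glass neck until its lip stands only about 12 mm above the glass, half of what it is at first. Stop well before the lip meets the glass, where it jams. Let go with the funnel upright in the collar, press only on the funnel, and leave the wide shallow funnel in the stand.

Things in the scene. Friction and masses are not known exactly. Their poses are not given: they have to be found in the camera images.
- funnel: Deep narrow white porcelain funnel, 109 mm tall, about 0.12 kg, hanging upright in a hole of a fixed wooden stand (top 80 mm high, holes 46 mm wide). Origin: tip of the stem, z up. Stem 12-14 mm wide to z=40, cone 14 to 40 mm wide to z=64, flat shoulder, then an upright-walled open cup 54 mm wide outside, 3.5 mm wall, to the rim at z=109. Grasp across the cup.
- wide_funnel: The other white porcelain funnel, in the stand's other hole, 120 mm from the first: same stem, cone and shoulder (at z=64 mm), but a wide shallow cup, 70 mm wide and 22 mm deep, 86 mm tall in all. Loose. Origin: tip of the stem, z up. It stays there.
- flask: Glass flask, fixed, on a dark foot 92 mm wide. Origin: centre of the underside, z up. Neck 53 mm wide, top at z=85 mm; side tube along x at z=70. On its axis in the neck a grey rubber collar with a lip 50 mm wide, 6 mm thick; its top is at z = 115 mm - joint collar. Its mouth, 34 mm wide, narrows to 15 mm within 26 mm, open below. A funnel resting in it has its shoulder 3 to 4 mm above its top.
- collar (a joint): How far the collar is pushed down into the neck, m: 0 = underside of its lip 24 mm above the glass, 0.024 = lip on the glass, jammed. Starts at 0 to 0.003. Resists with about 5 N of friction, 8 N when deep, plus 0.6 N per 10 mm/s of speed; stays where it is left. The funnel's weight does not move it.
Mind the look-alikes: they are no part of the job. Leave any blue or turquoise look-alike of the funnel alone.

How it is judged:
By the outcome, as a careful person would: the job done as asked, in the order asked, and still so for the second after the job is handed in, with the robot touching nothing.
It also fails if it takes over 40 s, if anything falls off the work surface, if the arm or the gripper's body presses on something with over 40 N, if the wrist force passes 120 N, or if a joint passes its speed limit or range.

## Robot

A 7-joint arm with a two-finger parallel gripper is mounted at the origin on a cart in front of the work surface, level with it; the furniture and walls round the work are solid. World frame = base frame: x ahead of the robot, y to its left, z up, the work surface at z = 0. Lengths are in m, angles in rad, forces in N, time in s.
With the tool pointing down it reaches from about 0.4 to 0.85 m from the base axis. Payload 4.5 kg.
Tool frame: the origin (TCP) lies on the centre line of the jaws, within the pads' length; the fingertips stand 14 mm ahead of it and the grasp point (between the pads) lies 5 mm behind it (r.tcp_to_tips is the z of the fingertips in the tool frame, in m); z points along the fingers, y is the direction in which the jaws open and shut (so a half turn about z gives the same grasp; the last joint's range is limited). The gripper opens to 88 mm and grips with 3 to 60 N. Pads are 18 mm wide; open, the fingers measure 123 mm over their backs; the gripper's body (75 mm by 187 mm) begins 45 mm behind the grasp point.
Start: joints at [1.299, 0.689, -0.195, 1.565, 0.157, 0.902, -0.215], TCP at [0.188, -0.596, 0.253] pointing down, gripper open.
Joint ranges: [-3.01, 3.01], [-0.46, 2.08], [-1.47, 1.51], [0.13, 2.56], [-1, 4.14], [0.04, 2.09], [-2.66, 2.66]. Speed limits (rad/s): [2.57, 2.57, 3.14, 3.14, 3.14, 3.14, 3.14].

## Interface

Orientations are given as a unit quaternion [x, y, z, w].
In Python, from plant import r, viewer gives the robot as it stands.
- The arm moves only by the shell command python3 -m inch 'ROWS' [FORCE]. ROWS is JSON, a list of rows, each a list of 3 entries, a list of its own where there are three numbers: the closure, from 0 (fully open) to 1 (shut), then the shift along the tool's x, y, z in cm, then the turn about the tool's z in degrees. In form: [[fingers, [x, y, z], yaw], ...]. A call has 1 to 20 rows; each row is the pose to reach, as a shift and turn from the pose commanded when the call began, along the tool's axes at that moment; what a row does not reach only later rows make up. A row lasts 1/10 s, in which the tool goes at most 50 mm and 8.59 degrees, less where a joint would pass 70% of its speed; a pose out of reach is approached as far as the arm can. A call with a gripper value outside its range is refused whole. The fingers move at their own pace and stop on an object; FORCE is the grip in N (left out, the last holds). Time passes only in rows, so rows that repeat a pose let the fingers close. It gives the time, the measured TCP pose, the force and the opening at its end, in the units of the state.
- r.get_state(): the state, without advancing time (a new reading comes with each control period).
- viewer.snapshot(name): name is "scene" or "side" or "wrist"; returns the picture (400x640x3 uint8, red, green, blue); there is no depth.
- viewer.camera_params(name): a dict with "intrinsics" (3x3 intrinsics, pixels), "world_to_cam" (4x4, takes a point from world to camera coordinates). Camera axes: x right, y up, looking along -z (the intrinsics and any distortion apply to the point x, -y, -z); pixel columns grow to the right and rows downward; lengths in m; the calibration is good to about 2 mm. A picture is of the moment at which its call begins: read the wrist's pose just before it. camera_params takes no time and is no camera call; for the wrist camera it gives the pose at the moment of the call.
- r.finish_job(): hands the job in, once; it reports no verdict.
Trained networks look in the newest picture that a camera, given by its name, has taken for a name from the list of things; names that differ only in an ending like _2 or _b are one class to them, and where a whole thing is asked for, a point or a joint stands for the part that bears it (a point fixed in the world has none). Each returns a list of dicts, best first, with "p" (0 to 1); they miss things now and then, are a little off and sometimes report something else, mostly with a low value. They report only what shows in the picture. A call takes as long as a camera call. They do not tell look-alikes from the thing itself.
- viewer.outline_of(camera, name): "pixels" (400x640 bool, what is visible of it) and "bbox" ([left, top, width, height] in pixels, round what is visible of it).
The state is a dict: "clock": time; "q": joint angles; "qd": joint speeds; "joint_torque": joint torques, N m; "tool_pos": TCP position; "eef_rot": TCP orientation; "contact_force": force on the tool from outside, world axes, zero at the start; "moment": the same for the moment, N m; "opening": opening from 0.0 (shut) to 1.0 (fully open).
Only numpy, scipy, OpenCV 4.12 (cv2) and the standard library are available. Lean on these libraries where they do the work, as an engineer would, in place of code of your own. Each camera call takes 0.05 s, during which the arm holds its last target.

## Working session

There is one attempt and no reset: what is moved stays moved. The work goes in short steps, Python scripts to look and compute and a shell command to move; the robot and the scene stay as the last step left them, time stands still between calls to the robot, and variables do not carry over. Pictures are saved under pics/ and viewed, and the job is handed in when it is done.

```bash
ls; mkdir -p pics
python3 - <<'E'
from plant import r, viewer
import cv2
s=r.get_state(); print(s['clock'],s['tool_pos'],s['eef_rot'],s['opening'],r.tcp_to_tips)
for n in("scene","side","wrist"):
    im=viewer.snapshot(n); cv2.imwrite(f"pics/{n}0.png",im[:,:,::-1])
    p=viewer.camera_params(n); print(n,p)
    for t in("funnel","flask","wide_funnel","collar"):
        print(t,[(round(d['p'],2),d['bbox']) for d in viewer.outline_of(n,t)])
E
```

```text
pics
0.0 [ 0.18794212 -0.59545472  0.25192277] [ 9.88326331e-01  1.52349188e-01 -2.05651637e-04 -8.64055565e-04] 0.9984173913016366 0.014
scene {'intrinsics': array([[504.55056751,   0.        , 319.04001602],
       [  0.        , 504.55056751, 194.57424604],
       [  0.        ,   0.        ,   1.        ]]), 'world_to_cam': array([[-0.68289414, -0.73049863, -0.0052285 ,  0.47124065],
       [ 0.52413741, -0.49494132,  0.69304622, -0.27187973],
       [-0.50885712,  0.47053675,  0.72087419, -0.93832204],
       [ 0.        ,  0.        ,  0.        ,  1.        ]])}
funnel [(0.77, [289.7, 189.9, 26.0, 37.9]), (0.65, [248.0, 239.5, 30.5, 43.2]), (0.63, [194.1, 239.8, 31.5, 49.0])]
flask [(0.81, [398.7, 119.5, 36.4, 50.7])]
wide_funnel [(0.69, [333.5, 177.9, 32.4, 28.1])]
collar [(0.65, [415.4, 115.5, 18.4, 21.6])]
side {'intrinsics': array([[394.31247665,   0.        , 315.85643735],
       [  0.        , 394.31247665, 193.28976152],
       [  0.        ,   0.        ,   1.        ]]), 'world_to_cam': array([[ 0.89371545, -0.44857712, -0.00715925, -0.42413449],
       [ 0.28881895,
[... 294 characters left out ...]
 [358.5, 271.6, 52.9, 72.0])]
wide_funnel [(0.61, [291.1, 189.0, 31.6, 35.1])]
collar [(0.71, [369.5, 274.8, 31.2, 30.7])]
wrist {'intrinsics': array([[341.84920581,   0.        , 320.71395958],
       [  0.        , 341.84920581, 194.28424489],
       [  0.        ,   0.        ,   1.        ]]), 'world_to_cam': array([[ 3.01781980e-01, -9.53376903e-01, -3.41266178e-04,
        -6.23564037e-01],
       [ 9.03717880e-01,  2.86176893e-01, -3.18428608e-01,
         4.40436914e-02],
       [ 3.03680142e-01,  9.57876074e-02,  9.47946784e-01,
        -3.91161200e-01],
       [ 0.00000000e+00,  0.00000000e+00,  0.00000000e+00,
         1.00000000e+00]])}
funnel []
flask []
wide_funnel []
collar []
```

View pics/scene0.png

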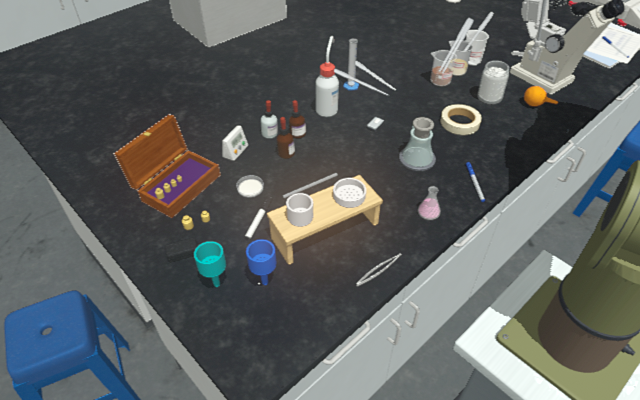

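View pics/side0.png

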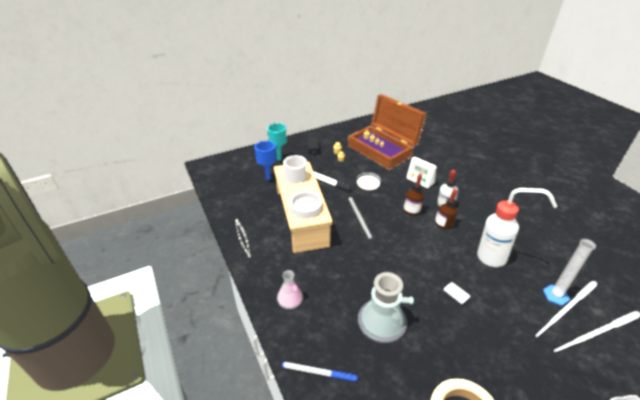

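View pics/wrist0.png

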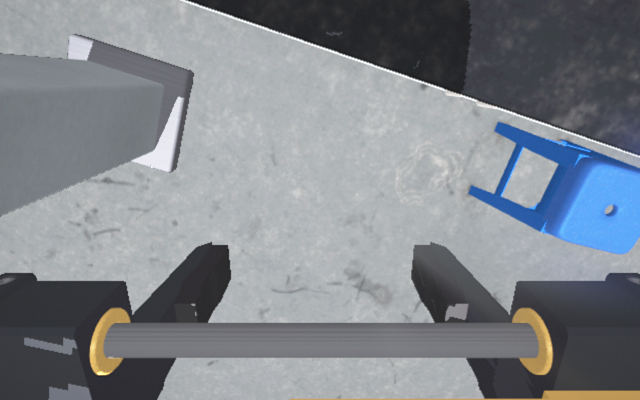

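Run:
```python
import cv2,numpy as np
a=cv2.imread('pics/scene0.png')[90:300,180:450]; b=cv2.imread('pics/side0.png')[110:350,230:430]
a=cv2.resize(a,None,fx=2.9,fy=2.8,interpolation=cv2.INTER_CUBIC);cv2.imwrite('pics/sc0c.png',a)
b=cv2.resize(b,None,fx=2.5,fy=2.5,interpolation=cv2.INTER_CUBIC);cv2.imwrite('pics/si0c.png',b)
```

```text
(no output)
```

View pics/sc0c.png

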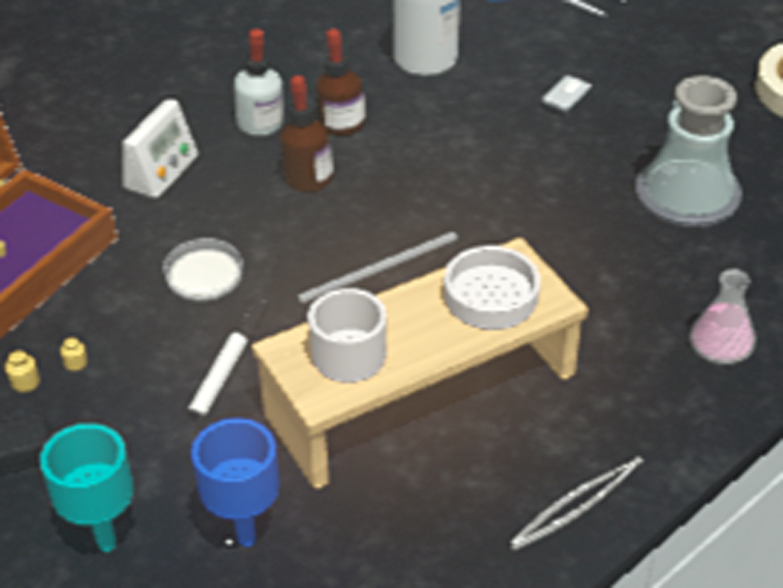

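View pics/si0c.png

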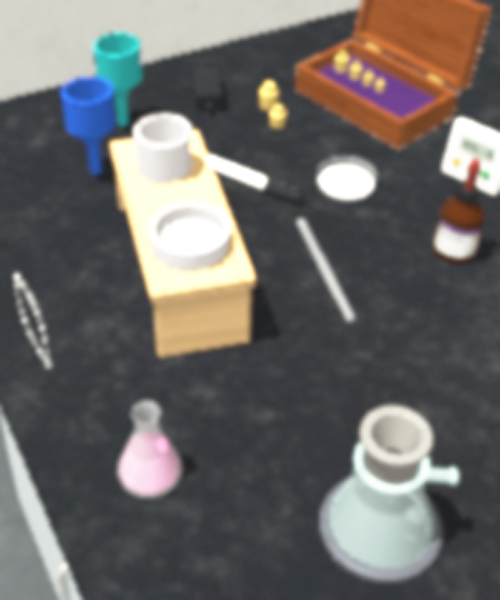

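The scene picture has these candidates: deep white cup at (300,209), wide shallow white one at (349,192), turquoise at (210,260) and blue at (261,258). The side picture has deep white at (295,169), wide at (306,205), blue at (265,155) and turquoise at (277,137). I choose the deep white one, which the crop shows is deep, upright-walled and in the stand. The flask with the grey collar is at (418,140) in scene and (385,300) in side.

```bash
cat > h.py <<'E'
from plant import r, viewer
import cv2,numpy as np
from scipy.optimize import minimize
def proj(n_or_p,P):
    p=n_or_p; P=np.atleast_2d(P); c=P@p['world_to_cam'][:3,:3].T+p['world_to_cam'][:3,3]
    K=p['intrinsics']; return np.c_[K[0,0]*c[:,0]/-c[:,2]+K[0,2], K[1,1]*-c[:,1]/-c[:,2]+K[1,2]]
t=np.linspace(0,2*np.pi,60,endpoint=False)
def ring(x,y,z,R): return np.c_[x+R*np.cos(t),y+R*np.sin(t),0*t+z]
def hullmask(p,rings,S=4):
    u=proj(p,np.vstack(rings)); h=cv2.convexHull(((u+.5)*S).astype(np.float32)).astype(np.int32)
    m=np.zeros((400*S,640*S),np.uint8); cv2.fillConvexPoly(m,h,1); return cv2.resize(m.astype(np.float32),(640,400),interpolation=cv2.INTER_AREA)
def iou(p,rings,mask):
    m=hullmask(p,rings); return np.minimum(m,mask).sum()/np.maximum(m,mask).sum()
def floor(p,u,z):
    K=p['intrinsics'];W=p['world_to_cam'];d=W[:3,:3].T@np.array([(u[0]-K[0,2])/K[0,0],-(u[1]-K[1,2])/K[1,1],-1]);c=-W[:3,:3].T@W[:3,3]
    return c+d*(z-c[2])/d[2]
E
python3 - <<'E'
from h import *
P={n:viewer.camera_params(n) for n in("scene","side")}
M={}
for n in P:
    viewer.snapshot(n)
    for th in("funnel","wide_funnel","flask","collar"):
        M[n,th]=viewer.outline_of(n,th)
def pick(n,th,uv):
    L=[d for d in M[n,th] if d['pixels'][uv[1]-6:uv[1]+6,uv[0]-6:uv[0]+6].sum()>20]
    d=L[0]; print(n,th,d['p'],d['bbox']); return d['pixels'].astype(np.float32)
def fit(masks,rings,x0,h=0.004):
    best=minimize(lambda v:-sum(iou(P[n],rings(v),m) for n,m in masks.items()),x0,method='Nelder-Mead',options=dict(initial_simplex=[x0]+[np.array(x0)+h*e for e in np.eye(len(x0))],xatol=1e-4,fatol=1e-4))
    return best.x,[round(iou(P[n],rings(best.x),m),3) for n,m in masks.items()]
uv={'funnel':{'scene':(300,209),'side':(295,169)},'wide_funnel':{'scene':(349,192),'side':(306,205)}}
for th,R,z1 in(("funnel",.027,.125),("wide_funnel",.035,.102)):
    g=lambda v:[ring(v[0],v[1],.08,R),ring(v[0],v[1],z1,R)]
    mm={n:pick(n,th,uv[th][n]) for n in P}
    for sel in(['scene'],['side'],['scene','side']):
        x0=floor(P[sel[0]],uv[th][sel[0]],.1)[:2]
        print(th,sel,fit({n:mm[n] for n in sel},g,x0))
mm={n:M[n,'flask'][0]['pixels'].astype(np.float32) for n in P}
mc={n:M[n,'collar'][0]['pixels'].astype(np.float32) for n in P}
for n in P:
    v=np.zeros((400,640,3),np.uint8);v[...,0]=mm[n]*255;v[...,2]=mc[n]*255
    cv2.imwrite(f'pics/m_{n}.png',v)
    # foot bottom + collar
    x0=floor(P[n],(418,128) if n=='scene' else (385,290),.1)[:2]; print(n,'flask approx',x0)
    print('collar',fit({n:mc[n]},lambda v:[ring(v[0],v[1],.114,.025),ring(v[0],v[1],.108,.025),ring(v[0],v[1],.085,.021)],x0))
x0=floor(P['side'],(385,290),.1)[:2]
print('both',fit(mc,lambda v:[ring(v[0],v[1],.114,.025),ring(v[0],v[1],.108,.025),ring(v[0],v[1],.085,.021)],x0))
E
```

```text
scene funnel 0.62 [288.0, 192.7, 27.4, 33.4]
side funnel 0.8 [284.4, 157.8, 22.6, 29.0]
funnel ['scene'] (array([0.52242665, 0.20889843]), [np.float32(0.955)])
funnel ['side'] (array([0.52152501, 0.20673722]), [np.float32(0.938)])
funnel ['scene', 'side'] (array([0.52216611, 0.20847097]), [np.float32(0.951), np.float32(0.927)])
scene wide_funnel 0.64 [333.2, 179.2, 34.1, 30.5]
side wide_funnel 0.97 [290.0, 190.4, 32.8, 33.0]
wide_funnel ['scene'] (array([0.49437896, 0.09166977]), [np.float32(0.956)])
wide_funnel ['side'] (array([0.49540443, 0.09142701]), [np.float32(0.903)])
wide_funnel ['scene', 'side'] (array([0.49414044, 0.09131512]), [np.float32(0.954), np.float32(0.901)])
scene flask approx [ 0.52730634 -0.175339  ]
collar (array([ 0.51978681, -0.18510658]), [np.float32(0.87)])
side flask approx [ 0.51566881 -0.18709859]
collar (array([ 0.52005492, -0.186215  ]), [np.float32(0.903)])
both (array([ 0.52007579, -0.18550935]), [np.float32(0.869), np.float32(0.9)])
```

```bash
cat >> h.py <<'E'
from scipy.spatial.transform import Rotation as Ro
def go(target,jaw=None,ref=None):
    s=r.get_state(); R=Ro.from_quat(s['eef_rot']); d=R.inv().apply(np.array(target)-s['tool_pos'])*100
    y=R.apply([0,1,0]); az=np.degrees(np.arctan2(y[1],y[0])); tilt=np.degrees(np.arccos(-R.apply([0,0,1])[2]))
    out=f"t={s['clock']:.2f} tcp={np.round(s['tool_pos'],4)} jawaz={az:.1f} tilt={tilt:.2f} F={np.round(s['contact_force'],1)} op={s['opening']:.3f} shift cm {np.round(d,2)}"
    if jaw is not None: out+=f" yaw {-(jaw-az):.1f}"
    print(out)
E
python3 -c "
from h import *
go([.52,-.1855,.25],-20)
for n,u in(('scene',(261,253)),('scene',(210,255))): print(floor(viewer.camera_params(n),u,.09))
print(r.get_state()['q'])"
```

```text
t=1.25 tcp=[ 0.1882 -0.596   0.2527] jawaz=-72.5 tilt=0.00 F=[-0.3 -0.3  0.6] op=1.002 shift cm [ 44.   -29.16   0.27] yaw -52.5
[0.49827566 0.33154936 0.09      ]
[0.56168947 0.40583103 0.09      ]
[ 1.29881381  0.68913685 -0.19461042  1.56528912  0.15728292  0.9024973
 -0.21509242]
```

```bash
python3 -m inch '[[0,[3.5,-2.3,0],-4],[0,[7.3,-4.8,0],-9],[0,[11,-7.3,0],-13],[0,[14.7,-9.7,0],-18],[0,[18.3,-12.2,0],-22],[0,[22,-14.6,0],-26],[0,[25.7,-17,0],-31],[0,[29.3,-19.4,0],-35],[0,[33,-21.9,0],-40],[0,[36.7,-24.3,0],-44],[0,[40.3,-26.7,0],-48],[0,[44,-29.2,0],-52.5],[0,[44,-29.2,0],-52.5],[0,[44,-29.2,0],-52.5]]'
python3 - <<'E'
from h import *
go([.555,.01,.25],-5)
im=viewer.snapshot("wrist");cv2.imwrite("pics/w1.png",im[:,:,::-1])
E
```

```text
clock: 2.65
tool_pos: [0.5204, -0.1841, 0.2527]
eef_rot: [0.818, 0.575, 0.0, -0.0]
contact_force: [-0.7, -0.2, -0.3]
opening: 1.0
t=2.65 tcp=[ 0.5204 -0.1841  0.2527] jawaz=-19.9 tilt=0.01 F=[-0.7 -0.2 -0.3] op=1.000 shift cm [19.43 -3.33  0.27] yaw -14.9
```

View pics/w1.png

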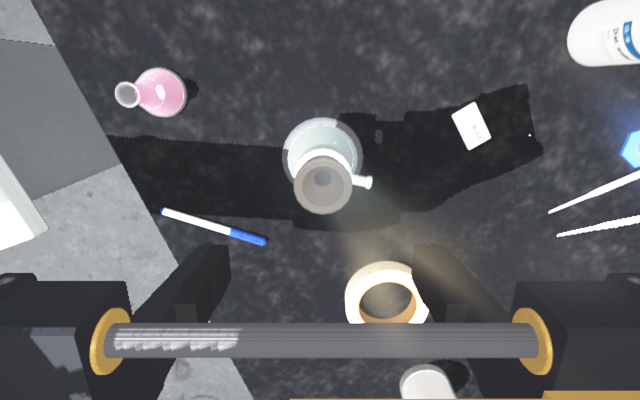

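The wrist view shows the collar lip around (323,185) and the flask foot at (322,155), with the collar well clear of the jaws' view. Checking the collar's xy.

Run:
```python
from h import *
p=viewer.camera_params("wrist")
im=cv2.imread('pics/w1.png')
print(proj(p,[[.520,-.1855,.114]]), floor(p,(323,185),.114))
c=np.concatenate([proj(p,ring(.520,-.1855,z,R))for z,R in((.114,.025),(.085,.0265),(0,.046))])
for u in c: cv2.circle(im,tuple(int(v*8) for v in u),4,(0,0,255),-1,shift=3)
cv2.imwrite('pics/w1c.png',cv2.resize(im[90:250,240:420],None,fx=3.5,fy=3.5,interpolation=cv2.INTER_CUBIC))
```

```text
[[322.22163256 186.31018493]] [ 0.52099095 -0.18465297  0.114     ]
```

View pics/w1c.png

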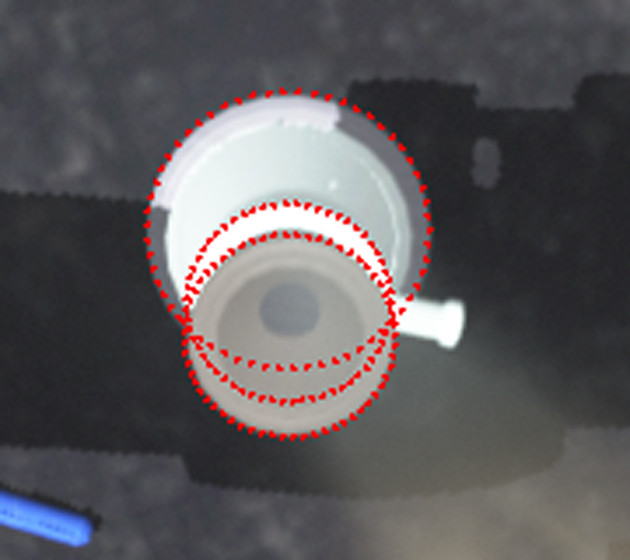

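```bash
python3 -m inch '[[0,[4.5,-0.8,0],-4],[0,[9,-1.6,0],-8],[0,[13.5,-2.4,0],-12],[0,[17.5,-3.0,0],-15],[0,[19.4,-3.3,0],-15]]';python3 -c "
from h import *
go([.522,.2083,.19],5)"
```

```text
clock: 3.2
tool_pos: [0.5552, 0.0112, 0.253]
eef_rot: [0.736, 0.677, 0.001, -0.0]
contact_force: [0.1, -1.0, -0.0]
opening: 1.001
t=3.20 tcp=[0.5552 0.0112 0.253 ] jawaz=-4.8 tilt=0.10 F=[ 0.1 -1.  -0. ] op=1.001 shift cm [19.36 -4.96  6.33] yaw -9.8
```

Overlay at (0.520, -0.1855) matches the lip, neck and foot. Next, over the funnel.

```bash
python3 -m inch '[[0,[4.4,-1.1,1.0],-3],[0,[8.8,-2.2,2.2],-6],[0,[13.2,-3.4,3.5],-9],[0,[17.0,-4.4,5.0],-10],[0,[19.4,-5.0,6.3],-10],[0,[19.4,-5.0,6.3],-10],[0,[19.4,-5.0,6.3],-10]]';python3 - <<'E'
from h import *
go([.522,.2083,.103],5)
p=viewer.camera_params("wrist")
im=viewer.snapshot("wrist")[:,:,::-1].copy()
cv2.imwrite("pics/w2.png",im)
c=np.concatenate([proj(p,ring(.522,.2083,z,R))for z,R in((.125,.027),(.125,.0235),(.08,.027))])
for u in c: cv2.circle(im,tuple(int(v*8) for v in u),4,(0,0,255),-1,shift=3)
cv2.imwrite('pics/w2c.png',im)
E
```

```text
clock: 3.9
tool_pos: [0.5225, 0.204, 0.1895]
eef_rot: [0.676, 0.737, -0.001, 0.001]
contact_force: [0.2, 0.2, 0.4]
opening: 1.001
t=3.90 tcp=[0.5225 0.204  0.1895] jawaz=4.9 tilt=0.13 F=[0.2 0.2 0.4] op=1.001 shift cm [ 0.45 -0.    8.65] yaw -0.1
```

View pics/w2c.png

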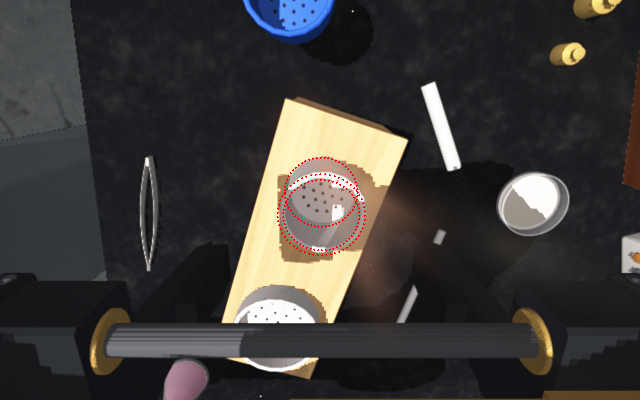

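Run:
```python
from h import *
go([.522,.2083,.103],5)
a=cv2.imread('pics/w2.png');b=cv2.imread('pics/w2c.png')
f=lambda i:cv2.resize(i[140:280,250:400],None,fx=2.6,fy=2.6,interpolation=cv2.INTER_CUBIC)
cv2.imwrite('pics/w2z.png',np.hstack([f(a),f(b)]))
```

```text
t=3.95 tcp=[0.523  0.2033 0.1898] jawaz=4.8 tilt=0.14 F=[ 0.1 -0.9  0.3] op=1.001 shift cm [ 0.53 -0.06  8.68] yaw -0.2
```

View pics/w2z.png

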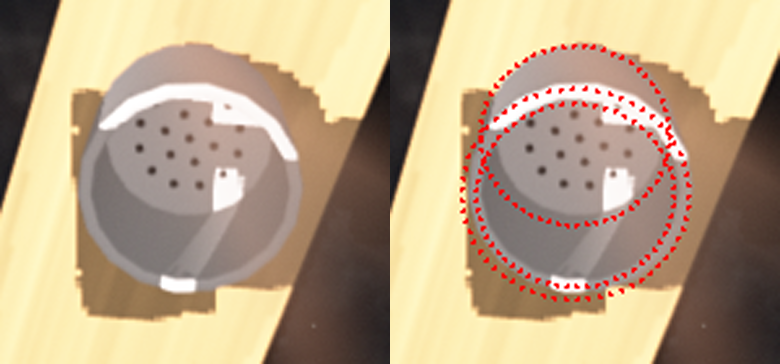

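```bash
python3 -m inch '[[0,[0.5,0,1.0],0],[0,[0.5,-0.1,3],0],[0,[0.5,-0.1,5.0],0],[0,[0.5,-0.1,7.0],0],[0,[0.5,-0.1,8.2],0],[0,[0.5,-0.1,8.7],0],[0,[0.5,-0.1,8.7],0],[0,[0.5,-0.1,8.7],0]]' 25;python3 -c "
from h import *
go([.522,.2085,.103],5)"
```

```text
clock: 4.75
tool_pos: [0.5212, 0.2111, 0.1033]
eef_rot: [0.676, 0.737, 0.001, 0.0]
contact_force: [0.6, 0.5, 0.1]
opening: 0.999
t=4.75 tcp=[0.5212 0.2111 0.1033] jawaz=5.0 tilt=0.07 F=[0.6 0.5 0.1] op=0.999 shift cm [-0.27  0.05  0.03] yaw -0.0
```

```bash
python3 -m inch '[[0,[-0.15,0,0],0],[0,[-0.15,0,0],0],[0.2,[-0.15,0,0],0],[0.3,[-0.15,0,0],0],[1,[-0.15,0,0],0],[1,[-0.15,0,0],0],[1,[-0.15,0,0],0],[1,[-0.15,0,0],0],[1,[-0.15,0,0],0],[1,[-0.15,0,0],0]]' 25;python3 -c "
from h import *
go([.522,.2085,.103],5)"
```

```text
clock: 5.75
tool_pos: [0.521, 0.2096, 0.1027]
eef_rot: [0.675, 0.737, 0.0, 0.0]
contact_force: [-0.1, 0.5, 0.0]
opening: 0.613
t=5.75 tcp=[0.521  0.2096 0.1027] jawaz=5.0 tilt=0.02 F=[-0.1  0.5  0. ] op=0.613 shift cm [-0.12  0.09 -0.03] yaw 0.0
```

```bash
python3 -m inch '[[1,[0,0,-0.5],0],[1,[0,0,-2],0],[1,[0,0,-4.5],0],[1,[0,0,-8],0],[1,[0,0,-11],0],[1,[0,0,-13],0],[1,[0,0,-14],0],[1,[0,0,-14],0]]' 25;python3 - <<'E'
from h import *
go([.555,.01,.243],-5)
im=viewer.snapshot("scene");cv2.imwrite("pics/s3.png",cv2.resize(im[80:300,180:460,::-1],None,fx=2.7,fy=2.7))
E
```

```text
clock: 6.55
tool_pos: [0.5212, 0.2097, 0.2437]
eef_rot: [0.676, 0.737, 0.001, 0.0]
contact_force: [0.5, -0.4, -2.1]
opening: 0.615
t=6.55 tcp=[0.5212 0.2097 0.2437] jawaz=5.0 tilt=0.11 F=[ 0.5 -0.4 -2.1] op=0.615 shift cm [-20.19   1.63   0.07] yaw 10.0
```

View pics/s3.png

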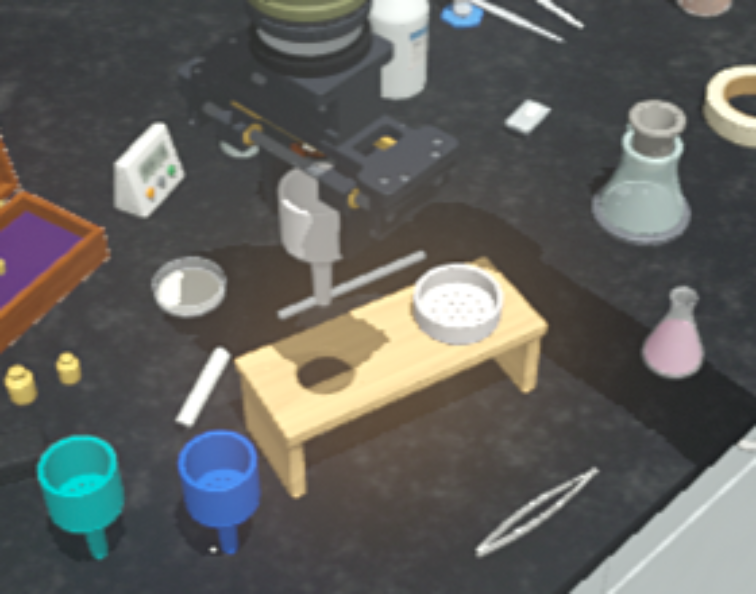

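The funnel is held upright in the jaws (tip near (322,303) in the crop). The other funnel is still in the stand and the first hole is empty. Moving on toward the flask.

```bash
python3 -m inch '[[1,[-2,0.2,0],1],[1,[-6,0.5,0],3],[1,[-10,0.8,0],5],[1,[-14,1.1,0],7],[1,[-18,1.4,0],9],[1,[-20.2,1.6,0],10],[1,[-20.2,1.6,0],10]]' 25;python3 -c "
from h import *
go([.520,-.1855,.235],-20)"
```

```text
clock: 7.3
tool_pos: [0.5538, 0.0044, 0.2407]
eef_rot: [0.74, 0.673, -0.003, 0.0]
contact_force: [-0.1, 0.2, -1.4]
opening: 0.61
t=7.30 tcp=[0.5538 0.0044 0.2407] jawaz=-5.4 tilt=0.29 F=[-0.1  0.2 -1.4] op=0.610 shift cm [-19.22  -1.58   0.65] yaw 14.6
```

```bash
python3 -m inch '[[1,[-3,-0.3,0],2],[1,[-7,-0.6,0],5],[1,[-11,-0.9,0],8],[1,[-15,-1.2,0],12],[1,[-18,-1.4,0],14.6],[1,[-19.4,-1.6,0],14.6],[1,[-19.4,-1.6,0],14.6],[1,[-19.4,-1.6,0],14.6],[1,[-19.4,-1.6,0],14.6],[1,[-19.4,-1.6,0],14.6]]' 25;python3 - <<'E'
from h import *
go([.520,-.1855,.235],-20)
for n in("scene","side"):
    im=viewer.snapshot(n);cv2.imwrite(f"pics/{n}4.png",im[:,:,::-1])
    go([.520,-.1855,.235],-20)
a=cv2.imread('pics/scene4.png')[60:180,370:490];b=cv2.imread('pics/side4.png')[210:350,320:460]
cv2.imwrite('pics/c4.png',np.hstack([cv2.resize(a,(400,400)),cv2.resize(b,(400,400))]))
E
```

```text
clock: 8.3
tool_pos: [0.5222, -0.18, 0.2428]
eef_rot: [0.816, 0.578, 0.0, -0.0]
contact_force: [-0.2, 0.3, -0.9]
opening: 0.612
t=8.30 tcp=[ 0.5222 -0.18    0.2428] jawaz=-19.4 tilt=0.06 F=[-0.2  0.3 -0.9] op=0.612 shift cm [-0.59 -0.03  0.78] yaw 0.6
t=8.35 tcp=[ 0.5221 -0.1805  0.2428] jawaz=-19.4 tilt=0.04 F=[ 0.8 -0.2 -0.4] op=0.613 shift cm [-0.54 -0.04  0.78] yaw 0.6
t=8.40 tcp=[ 0.522  -0.1809  0.2428] jawaz=-19.5 tilt=0.03 F=[-0.5 -0.2 -1.1] op=0.610 shift cm [-0.5  -0.04  0.78] yaw 0.5
```

View pics/c4.png

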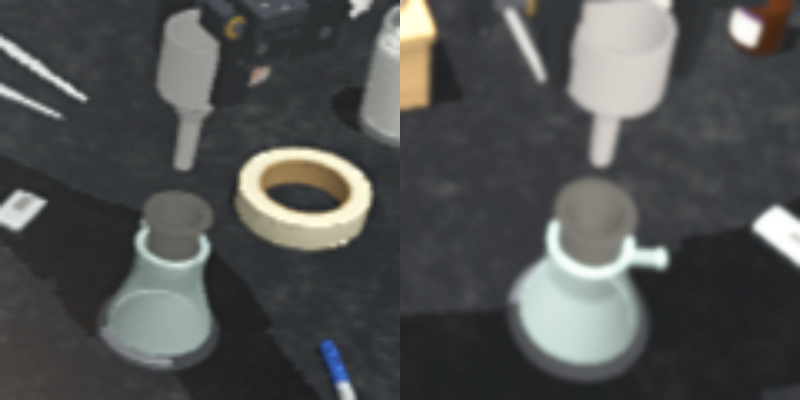

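Run:
```python
from h import *
from scipy.optimize import least_squares
o=[(425.2,109.0),(390.4,266.5)]
P=[viewer.camera_params(n) for n in("scene","side")]
f=lambda v:np.concatenate([proj(p,[v])[0]-u for p,u in zip(P,o)])
s=least_squares(f,[.52,-.18,.156],x_scale=.01);print(s.x,s.fun)
# mid cup: masks
for n,p in zip(("scene","side"),P):
    for d in viewer.outline_of(n,"funnel"): print(n,d['p'],d['bbox'])
print([proj(p,[[.522,-.18,.156]])[0] for p in P])
go([.520,-.1855,.213],-20)
```

```text
[ 0.52203008 -0.1835181   0.1548786 ] [ 0.00098195  0.00121411  0.00078816 -0.00077951]
scene 0.9 [419.1, 63.2, 14.8, 45.7]
scene 0.69 [247.8, 239.4, 30.4, 47.4]
scene 0.58 [196.9, 239.4, 28.2, 48.3]
side 0.89 [267.3, 121.3, 21.0, 37.3]
side 0.76 [377.0, 212.8, 39.2, 56.7]
side 0.62 [253.9, 142.9, 22.5, 36.2]
[array([424.32859306, 109.24117134]), array([389.23492447, 264.59864751])]
t=8.50 tcp=[ 0.5219 -0.1816  0.2428] jawaz=-19.5 tilt=0.01 F=[-0.5  0.2 -1.6] op=0.618 shift cm [-0.43 -0.05  2.98] yaw 0.5
```

```bash
python3 -m inch '[[1,[-0.25,0,2],0.5],[1,[-0.25,0,4],0.5],[1,[-0.25,0,6],0.5],[1,[-0.25,0,7.8],0.5],[1,[-0.25,0,7.8],0.5],[1,[-0.25,0,7.8],0.5],[1,[-0.25,0,7.8],0.5],[1,[-0.25,0,7.8],0.5]]' 25;python3 - <<'E'
from h import *
go([.5206,-.184,.145],-20)
for n in("scene","side"):
    im=viewer.snapshot(n);cv2.imwrite(f"pics/{n}5.png",im[:,:,::-1])
a=cv2.imread('pics/scene5.png')[60:180,370:490];b=cv2.imread('pics/side5.png')[210:350,320:460]
cv2.imwrite('pics/c5.png',np.hstack([cv2.resize(a,(400,400)),cv2.resize(b,(400,400))]))
go([.5206,-.184,.145],-20)
E
```

```text
clock: 9.3
tool_pos: [0.5212, -0.1846, 0.1657]
eef_rot: [0.82, 0.573, 0.0, 0.001]
contact_force: [0.4, -0.4, -0.8]
opening: 0.61
t=9.30 tcp=[ 0.5212 -0.1846  0.1657] jawaz=-20.1 tilt=0.08 F=[ 0.4 -0.4 -0.8] op=0.610 shift cm [ 0.04 -0.09  2.07] yaw -0.1
t=9.40 tcp=[ 0.5211 -0.1847  0.1654] jawaz=-20.1 tilt=0.06 F=[ 0.7 -0.5 -1.1] op=0.608 shift cm [ 0.04 -0.07  2.04] yaw -0.1
```

View pics/c5.png

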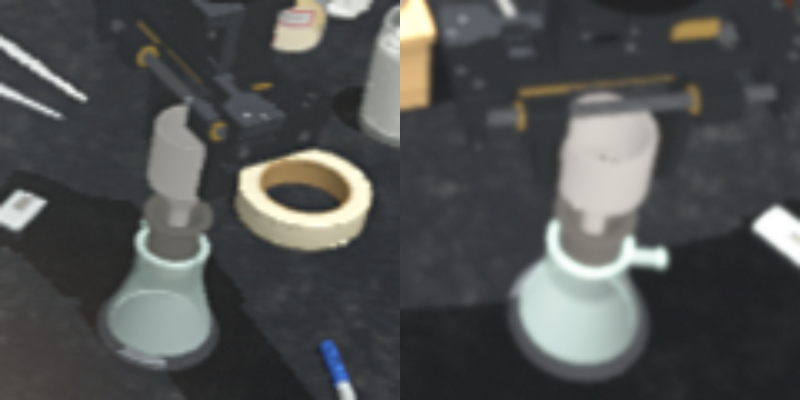

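```bash
python3 -m inch '[[1,[0,-0.05,0.4],0],[1,[0,-0.05,0.8],0],[1,[0,-0.05,1.2],0],[1,[0,-0.05,1.6],0],[1,[0,-0.05,2.0],0],[1,[0,-0.05,2.2],0],[1,[0,-0.05,2.2],0]]' 25;python3 -c "
from h import *
go([.5206,-.184,.138],-20)"
```

```text
clock: 10.1
tool_pos: [0.521, -0.1843, 0.1426]
eef_rot: [0.819, 0.573, 0.0, 0.0]
contact_force: [1.1, -0.1, -0.9]
opening: 0.612
t=10.10 tcp=[ 0.521  -0.1843  0.1426] jawaz=-20.1 tilt=0.06 F=[ 1.1 -0.1 -0.9] op=0.612 shift cm [ 0.01 -0.05  0.46] yaw -0.1
```

```bash
python3 -m inch '[[1,[0,0,0.1],0],[1,[0,0,0.2],0],[1,[0,0,0.3],0]]' 25; python3 -m inch '[[1,[0,0,0.1],0],[1,[0,0,0.2],0]]' 25; python3 -m inch '[[1,[0,0,0.1],0],[1,[0,0,0.2],0]]' 25
```

```text
clock: 10.4
tool_pos: [0.5216, -0.1843, 0.1404]
eef_rot: [0.82, 0.573, 0.001, 0.001]
contact_force: [2.8, -0.9, 4.4]
opening: 0.609
clock: 10.6
tool_pos: [0.5216, -0.1844, 0.1382]
eef_rot: [0.819, 0.573, 0.001, 0.001]
contact_force: [4.3, 0.8, 4.1]
opening: 0.61
clock: 10.8
tool_pos: [0.5215, -0.1844, 0.136]
eef_rot: [0.819, 0.573, 0.001, 0.001]
contact_force: [5.6, 0.7, 3.8]
opening: 0.611
```

```bash
python3 -m inch '[[1,[0,0.1,0],0],[1,[0,0.1,0],0]]' 25; python3 -m inch '[[1,[0,0.05,0.1],0],[1,[0,0.05,0.2],0],[1,[0,0.05,0.2],0]]' 25
python3 - <<'E'
from h import *
print(r.get_state()['moment'])
for n in("scene","side"):
    im=viewer.snapshot(n);cv2.imwrite(f"pics/{n}6.png",im[:,:,::-1])
a=cv2.imread('pics/scene6.png')[90:180,380:470];b=cv2.imread('pics/side6.png')[240:340,340:440]
cv2.imwrite('pics/c6.png',np.hstack([cv2.resize(a,(400,400),interpolation=2),cv2.resize(b,(400,400),interpolation=2)]))
E
```

```text
clock: 11.0
tool_pos: [0.5216, -0.1844, 0.1357]
eef_rot: [0.819, 0.573, 0.0, -0.0]
contact_force: [4.3, 0.8, 3.8]
opening: 0.612
clock: 11.3
tool_pos: [0.5216, -0.1846, 0.1335]
eef_rot: [0.819, 0.573, -0.0, -0.0]
contact_force: [4.0, 1.2, 3.5]
opening: 0.614
[ 0.24779095 -0.97146758 -0.01223288]
```

View pics/c6.png

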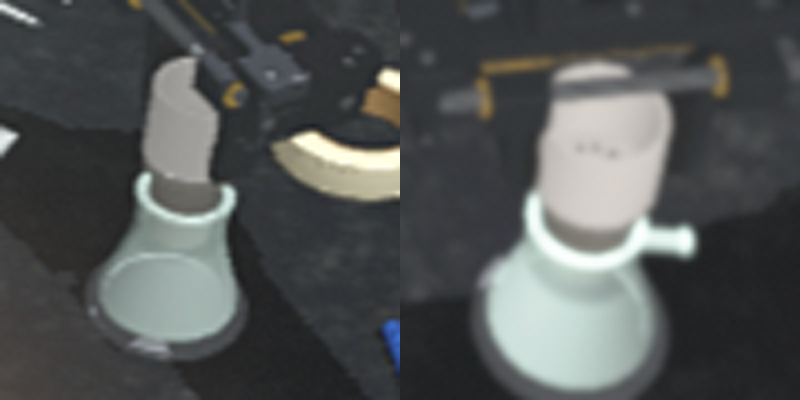

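Run:
```python
from h import *
out=[]
X,Y=.5205,-.1855
for n,(r0,r1,c0,c1) in(("scene",(90,180,380,470)),("side",(240,340,340,440))):
    p=viewer.camera_params(n); im=cv2.imread(f'pics/{n}6.png')[r0:r1,c0:c1]; k=400/(r1-r0)
    im=cv2.resize(im,(400,400),interpolation=2)
    for z,R,c in((.085,.0265,(255,0,0)),(.115-.0075,.025,(0,0,255)),(.109-.0075,.025,(0,160,255)),(.1335-.0227,.027,(0,255,0)),(.1335+.0223,.027,(0,255,0))):
        u=(proj(p,ring(X,Y,z,R))+.5-[c0,r0])*k
        cv2.polylines(im,[u.astype(np.int32)],True,c,1)
    out.append(im)
cv2.imwrite('pics/c6o.png',np.hstack(out))
```

```text
(no output)
```

View pics/c6o.png

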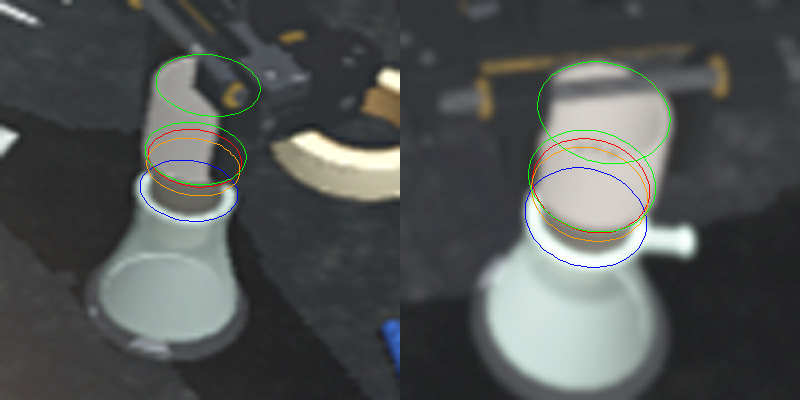

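```bash
python3 -m inch '[[1,[0,0.1,0.1],0],[1,[0,0.2,0.2],0],[1,[0,0.25,0.3],0],[1,[0,0.25,0.3],0]]' 25; python3 -c "
from h import *
go([.5206,-.184,.129],-20);print(r.get_state()['moment'])"
```

```text
clock: 11.8
tool_pos: [0.5222, -0.1849, 0.13]
eef_rot: [0.819, 0.573, -0.001, -0.002]
contact_force: [-1.0, 4.9, 4.3]
opening: 0.619
t=11.80 tcp=[ 0.5222 -0.1849  0.13  ] jawaz=-20.1 tilt=0.25 F=[-1.   4.9  4.3] op=0.619 shift cm [ 0.03 -0.18  0.1 ] yaw -0.1
[ 1.11101006  0.34093515 -0.08325164]
```

```bash
python3 -m inch '[[1,[0.1,0,0.05],0],[1,[0.2,0,0.1],0],[1,[0.2,0,0.1],0]]' 25; python3 -c "
from h import *
go([.5206,-.184,.129],-20);print(r.get_state()['moment'])"
```

```text
clock: 12.1
tool_pos: [0.5225, -0.1845, 0.1291]
eef_rot: [0.82, 0.573, -0.002, -0.001]
contact_force: [-5.6, 2.6, 3.4]
opening: 0.615
t=12.10 tcp=[ 0.5225 -0.1845  0.1291] jawaz=-20.1 tilt=0.28 F=[-5.6  2.6  3.4] op=0.615 shift cm [-0.02 -0.2   0.01] yaw -0.1
[0.44678335 1.0532669  0.00192663]
```

```bash
python3 -m inch '[[1,[0,-0.1,0],0],[1,[0,-0.12,0],0],[1,[0,-0.12,0],0]]' 25
python3 - <<'E'
from h import *
go([.5206,-.184,.129],-20);print(r.get_state()['moment'])
out=[]
X,Y=.5205,-.1855
for n,(r0,r1,c0,c1) in(("scene",(90,180,380,470)),("side",(240,340,340,440))):
    p=viewer.camera_params(n); im=viewer.snapshot(n)[r0:r1,c0:c1,::-1]; k=400/(r1-r0)
    im=cv2.resize(im,(400,400),interpolation=2); o=im.copy()
    for z,R,c in((.085,.0265,(255,0,0)),(.103,.025,(0,0,255)),(.097,.025,(0,160,255)),(.1290-.0227,.027,(0,255,0)),(.1290+.0223,.027,(0,255,0))):
        u=(proj(p,ring(X,Y,z,R))+.5-[c0,r0])*k
        cv2.polylines(o,[u.astype(np.int32)],True,c,1)
    out.append(im if n=='x' else o)
cv2.imwrite('pics/c7o.png',np.hstack(out))
E
```

```text
clock: 12.4
tool_pos: [0.5225, -0.1843, 0.1292]
eef_rot: [0.82, 0.573, -0.001, -0.0]
contact_force: [-3.6, 0.1, 0.1]
opening: 0.614
t=12.40 tcp=[ 0.5225 -0.1843  0.1292] jawaz=-20.1 tilt=0.15 F=[-3.6  0.1  0.1] op=0.614 shift cm [-0.04 -0.19  0.02] yaw -0.1
[ 0.03959598  0.8880105  -0.02686187]
```

View pics/c7o.png

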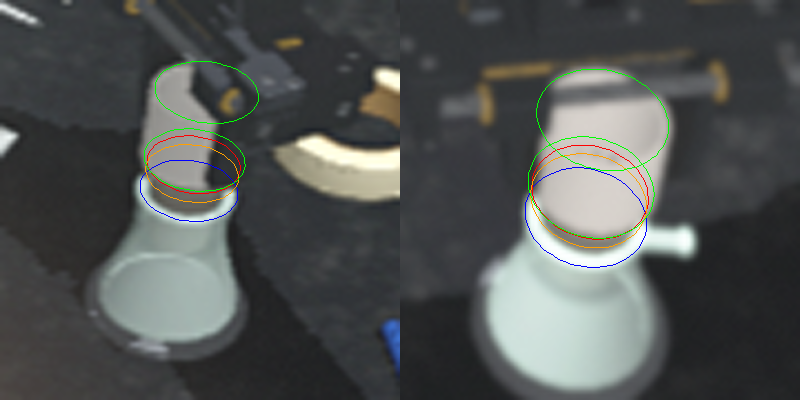

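```bash
python3 -m inch '[[1,[0,-0.1,0],0],[1,[0,-0.1,0],0]]' 3; python3 -m inch '[[0.3,[0,0,0],0],[0.25,[0,0,0],0],[0.1,[0,0,0],0],[0.05,[0,0,0],0],[0.05,[0,0,0],0]]'
python3 - <<'E'
from h import *
go([.5206,-.184,.129],-20)
im=viewer.snapshot("side");cv2.imwrite("pics/s8.png",cv2.resize(im[200:350,310:460,::-1],(600,600),interpolation=2))
E
```

```text
clock: 12.7
tool_pos: [0.523, -0.1835, 0.1298]
eef_rot: [0.82, 0.573, 0.0, 0.0]
contact_force: [-3.1, -0.5, 0.8]
opening: 0.626
clock: 13.2
tool_pos: [0.5232, -0.1831, 0.1298]
eef_rot: [0.82, 0.573, 0.0, 0.0]
contact_force: [-0.7, 0.3, -0.2]
opening: 0.95
t=13.20 tcp=[ 0.5232 -0.1831  0.1298] jawaz=-20.1 tilt=0.05 F=[-0.7  0.3 -0.2] op=0.950 shift cm [-0.18 -0.21  0.08] yaw -0.1
```

View pics/s8.png

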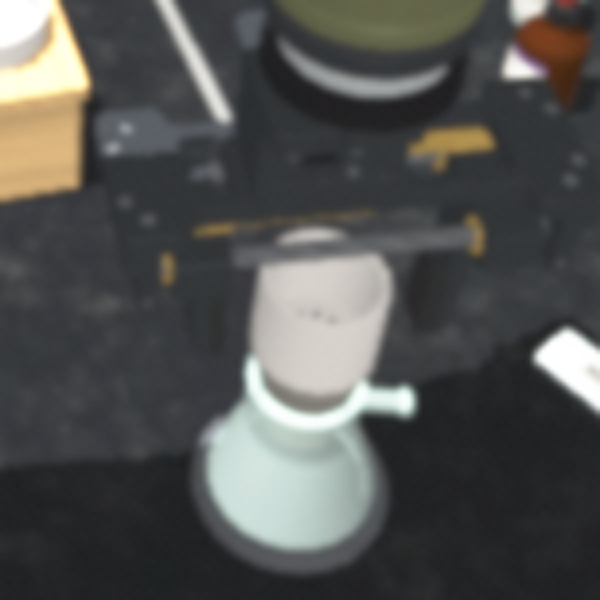

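Both fingers stand clear of the cup, which is near (320,320), so I'll lift straight up and check.

```bash
python3 -m inch '[[0,[0,-0.1,-0.5],0],[0,[0,-0.1,-2],0],[0,[0,-0.1,-5],0],[0,[0,-0.1,-9],0],[0,[0,-0.1,-13],0],[0,[0,-0.1,-17],0],[0,[-4,-0.1,-19],0],[0,[-8,-0.1,-19],0],[0,[-12,-0.1,-19],0],[0,[-12,-0.1,-19],0],[0,[-12,-0.1,-19],0]]'
python3 - <<'E'
from h import *
out=[];raw=[]
X,Y=.5205,-.1855
for n,(r0,r1,c0,c1) in(("scene",(90,180,380,470)),("side",(240,340,340,440))):
    p=viewer.camera_params(n); full=viewer.snapshot(n)[:,:,::-1]; cv2.imwrite(f'pics/{n}9.png',full);im=full[r0:r1,c0:c1]; k=400/(r1-r0)
    im=cv2.resize(im,(400,400),interpolation=2); o=im.copy()
    for z,R,c in((.085,.0265,(255,0,0)),(.103,.025,(0,0,255)),(.097,.025,(0,160,255)),(.1290-.0227,.027,(0,255,0)),(.1290+.0223,.027,(0,255,0))):
        u=(proj(p,ring(X,Y,z,R))+.5-[c0,r0])*k
        cv2.polylines(o,[u.astype(np.int32)],True,c,1)
    # fit cup z and xy, tilt
    for d in viewer.outline_of(n,"funnel"): print(n,round(d['p'],2),d['bbox'])
    raw.append(im); out.append(o)
cv2.imwrite('pics/c9.png',cv2.resize(np.vstack([np.hstack(raw),np.hstack(out)]),(600,600)))
E
```

```text
clock: 14.35
tool_pos: [0.48, -0.2961, 0.3199]
eef_rot: [0.82, 0.572, 0.0, -0.0]
contact_force: [0.1, 1.1, -1.2]
opening: 0.997
scene 0.88 [247.7, 239.9, 28.8, 45.7]
scene 0.63 [412.4, 102.5, 27.3, 31.9]
scene 0.62 [195.3, 238.3, 30.7, 48.1]
side 0.83 [370.5, 258.2, 38.6, 40.4]
side 0.76 [256.8, 139.7, 18.8, 42.0]
side 0.57 [268.0, 125.7, 22.3, 36.1]
```

View pics/c9.png

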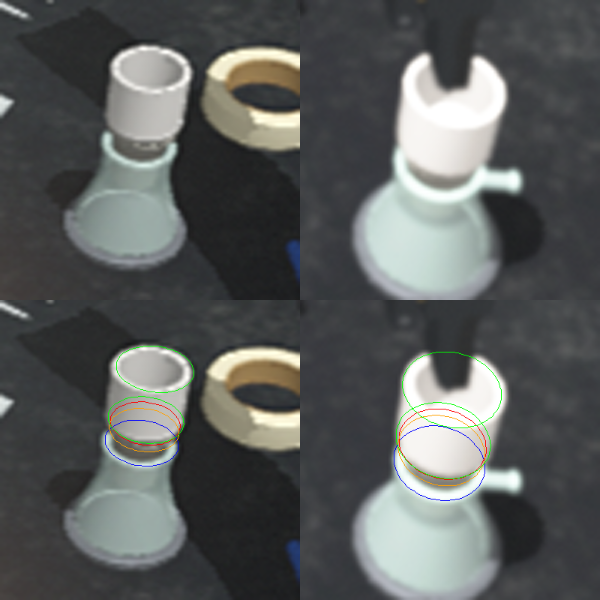

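View pics/scene9.png

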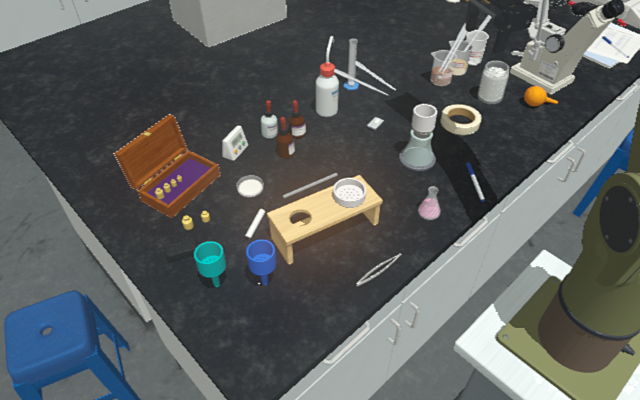

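The funnel stands upright and free in the flask at (424,118), and the wide funnel is still at (349,192). Next I'll measure the cup's height, which gives the collar depth.

```bash
python3 -m inch '[[0,[-4,0,0],0],[0,[-8,0,0],0],[0,[-8,0,0],0],[0,[-8,0,0],0]]' >/dev/null
python3 - <<'E'
from h import *
P={};M={}
for n,uv in(("scene",(424,118)),("side",(389,270))):
    im=viewer.snapshot(n)[:,:,::-1]; cv2.imwrite(f'pics/{n}10.png',im)
    P[n]=viewer.camera_params(n)
    L=[d for d in viewer.outline_of(n,"funnel") if d['pixels'][uv[1]-5:uv[1]+5,uv[0]-5:uv[0]+5].any()]
    print(n,[(d['p'],d['bbox']) for d in L]); M[n]=L[0]['pixels'].astype(np.float32)
def g(v):
    a=np.array([v[3],v[4],1]);a/=np.linalg.norm(a);b=np.array([v[0],v[1],v[2]])
    e1=np.cross(a,[0,1,0]);e1/=np.linalg.norm(e1);e2=np.cross(a,e1)
    C=lambda c:c+.027*(np.cos(t)[:,None]*e1+np.sin(t)[:,None]*e2)
    return [C(b),C(b+.045*a)]
for tilt in(0,1):
    k=5 if tilt else 3
    x0=np.array([.5205,-.1855,.1065,0,0])[:k]
    h=np.array([.003,.003,.003,.05,.05])[:k]
    f=lambda v:-sum(iou(P[n],g(np.r_[v,np.zeros(5-k)]),M[n]) for n in P)
    s=minimize(f,x0,method='Nelder-Mead',options=dict(initial_simplex=[x0]+[x0+h*e for e in np.eye(k)],xatol=1e-4,fatol=1e-4));print(s.x,s.fun)
a=cv2.imread('pics/scene10.png')[95:155,395:455]
b=cv2.imread('pics/side10.png')[255:315,360:420]
cv2.imwrite('pics/c10.png',cv2.convertScaleAbs(np.hstack([cv2.resize(i,(400,400),interpolation=2) for i in(a,b)]),alpha=1.2))
E
```

```text
scene [(0.69, [413.0, 103.4, 26.5, 29.3])]
side []Traceback (most recent call last):
  File "<stdin>", line 7, in <module>
IndexError: list index out of range
```

Run:
```python
from h import *
P={};M={}
for n,uv in(("scene",(424,118)),("side",(389,270))):
  for k in range(4):
    im=viewer.snapshot(n)[:,:,::-1]; cv2.imwrite(f'pics/{n}11.png',im)
    P[n]=viewer.camera_params(n)
    L=[d for d in viewer.outline_of(n,"funnel") if d['pixels'][uv[1]-5:uv[1]+12,uv[0]-5:uv[0]+5].any()]
    if L: break
  print(n,[(d['p'],d['bbox']) for d in L])
  if L: M[n]=L[0]['pixels'].astype(np.float32)
def g(v):
    a=np.array([v[3],v[4],1]);a/=np.linalg.norm(a);b=np.array([v[0],v[1],v[2]])
    e1=np.cross(a,[0,1,0]);e1/=np.linalg.norm(e1);e2=np.cross(a,e1)
    C=lambda c:c+.027*(np.cos(t)[:,None]*e1+np.sin(t)[:,None]*e2)
    return [C(b),C(b+.045*a)]
a=cv2.imread('pics/scene11.png')[95:155,395:455]
b=cv2.imread('pics/side11.png')[255:315,360:420]
cv2.imwrite('pics/c10.png',cv2.convertScaleAbs(np.hstack([cv2.resize(i,(400,400),interpolation=2) for i in(a,b)]),alpha=1.1))
if len(M)==2:
  for k in(3,5):
    x0=np.array([.5205,-.1855,.1065,0,0])[:k]
    h=np.array([.003,.003,.003,.05,.05])[:k]
    f=lambda v:-sum(iou(P[n],g(np.r_[v,np.zeros(5-k)]),M[n]) for n in P)
    s=minimize(f,x0,method='Nelder-Mead',options=dict(initial_simplex=[x0]+[x0+h*e for e in np.eye(k)],xatol=1e-4,fatol=1e-4));print(s.x,s.fun)
print(r.get_state()['clock'],r.get_state()['tool_pos'])
```

```text
scene [(0.78, [413.5, 104.0, 25.9, 30.3])]
side []
15.65 [ 0.45316758 -0.37058526  0.31973423]
```

View pics/c10.png

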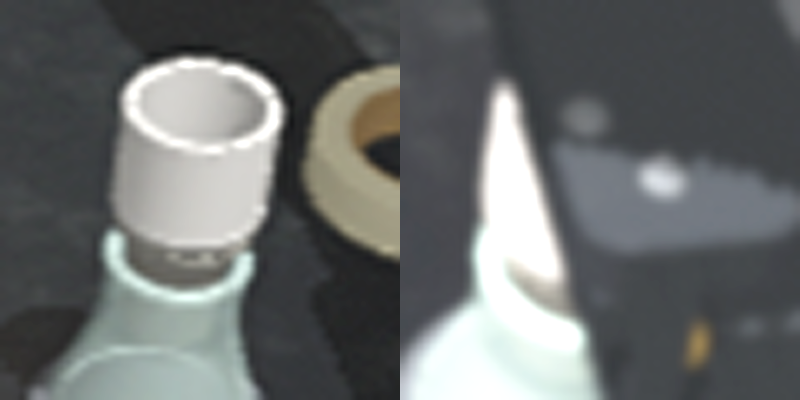

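```bash
python3 -m inch '[[0,[-4,0,0],0],[0,[-8,0,0],0],[0,[-12,0,0],0],[0,[-16,0,0],0],[0,[-16,0,0],0],[0,[-16,0,0],0]]' |head -2
python3 - <<'E'
from h import *
P={};M={}
for n,uv in(("scene",(424,118)),("side",(389,270))):
  for k in range(4):
    im=viewer.snapshot(n)[:,:,::-1]; cv2.imwrite(f'pics/{n}12.png',im)
    P[n]=viewer.camera_params(n)
    L=[d for d in viewer.outline_of(n,"funnel") if d['pixels'][uv[1]-5:uv[1]+12,uv[0]-5:uv[0]+5].any()]
    if L: break
  print(n,[(d['p'],d['bbox']) for d in L])
  if L: M[n]=L[0]['pixels'].astype(np.float32)
def g(v):
    a=np.array([v[3],v[4],1]);a/=np.linalg.norm(a);b=np.array([v[0],v[1],v[2]])
    e1=np.cross(a,[0,1,0]);e1/=np.linalg.norm(e1);e2=np.cross(a,e1)
    C=lambda c:c+.027*(np.cos(t)[:,None]*e1+np.sin(t)[:,None]*e2)
    return [C(b),C(b+.045*a)]
a=cv2.imread('pics/scene12.png')[95:155,395:455]
b=cv2.imread('pics/side12.png')[255:315,360:420]
cv2.imwrite('pics/c12.png',cv2.convertScaleAbs(np.hstack([cv2.resize(i,(400,400),interpolation=2) for i in(a,b)]),alpha=1.1))
if len(M)==2:
  for k in(3,5):
    x0=np.array([.5205,-.1855,.1065,0,0])[:k]
    h=np.array([.003,.003,.003,.05,.05])[:k]
    f=lambda v:-sum(iou(P[n],g(np.r_[v,np.zeros(5-k)]),M[n]) for n in P)
    s=minimize(f,x0,method='Nelder-Mead',options=dict(initial_simplex=[x0]+[x0+h*e for e in np.eye(k)],xatol=1e-4,fatol=1e-4));print(s.x,s.fun)
E
```

```text
clock: 16.25
tool_pos: [0.3976, -0.5215, 0.3192]
scene [(0.55, [413.5, 104.0, 26.7, 27.4])]
side [(0.8, [369.4, 256.8, 37.1, 46.3])]
[ 0.52184435 -0.18497804  0.10525295] -1.8720694780349731
[ 0.52063562 -0.18529968  0.10589242  0.04241887 -0.00104784] -1.8749152421951294
```

View pics/c12.png

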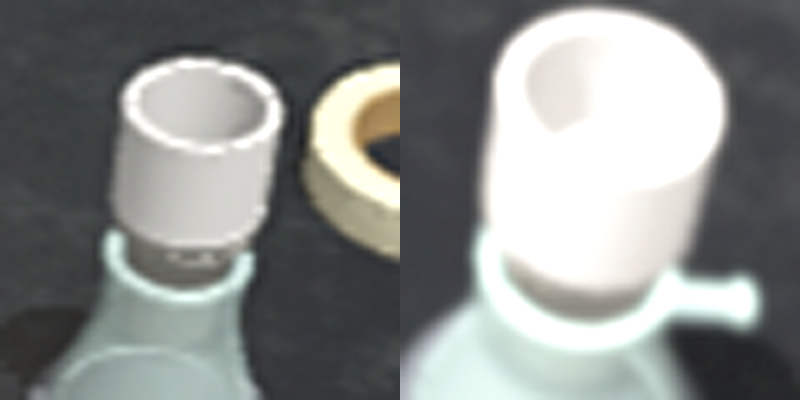

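```bash
python3 -c "
from plant import r
print(r.finish_job(), r.get_state()['clock'])"
```

```text
the job is handed in; nothing more can be done
the job is handed in; nothing more can be done
```

I took the deep white funnel out of the stand and put its stem into the flask's collar. I then pressed it down about 12 mm, let go and moved the arm clear. The job was handed in at about 17 s of the 40 s allowed.

- **Collar depth:** the tool height at the end of the press gives a collar travel of about 12 mm. A fit of the cup in both cameras puts its shoulder at z ≈ 105–106 mm, which means about 12.5–13.5 mm. The two agree within camera accuracy, so the lip stands about 11–12 mm above the glass and is not jammed. I inferred this from the funnel's height, because the lip's underside could not be seen directly.
- **Funnel:** it stands upright and free in the collar. One fit suggested a tilt of about 2°, which is within that fit's noise.
- **Forces:** readings were about 5 N downward while pressing. Sideways loads reached up to 5.6 N while the stem seated; I eased most of them before opening the fingers, and about 3 N was left.
- **Everything else:** the wide funnel is still in the stand, and the blue and turquoise look-alikes were not touched.
- **Detector miss:** the funnel outline was missed in the side camera until I moved the arm out of its view.

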